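Lock the dark puzzle box

TASK

Lock the lid of the dark brown puzzle box: with the fingertips, gently press its red-headed peg fully home, and only then its white-headed peg, then draw back clear. Leave the box standing where it is (nothing is to be picked up or pushed along), and do not touch the pale box, the green box or the things lying around.

Things in the scene. Friction and masses are not known exactly. Their poses are not given: they have to be found in the camera images.
- dark_box: The dark brown wooden puzzle box with a brass-coloured rosette in the middle of its lid, loose, 120 x 76 mm and 48 mm high to its flat lid, 0.3 to 0.65 kg. Origin: centre of its underside; x runs along its length (towards its red peg), z up. The lid does not open. Its red-headed peg stands at +36 mm along x, its white-headed peg at -36 mm, both on the centre line.
- dark_box_red_top (a point): Centre of the flat top of the red-headed peg of the dark box. The head is 24 mm across and 7 mm thick; the top is 64 mm above the box's underside when the peg is fully up, 55 mm when it is home.
- dark_box_red_peg (a joint): How far that red-headed peg of the dark box is pressed down, in m: 0 = fully up, 0.009 = home, the head resting on the lid. It starts between 0 and 0.002; a stiff fit, it slides straight down under about 4 N, stops hard at home, and stays where it is left.
- dark_box_white_top (a point): Centre of the flat top of the white-headed peg of the dark box. The head is 24 mm across and 7 mm thick; the top is 64 mm above the box's underside when the peg is fully up, 55 mm when it is home.
- dark_box_white_peg (a joint): How far that white-headed peg of the dark box is pressed down, in m: 0 = fully up, 0.009 = home, the head resting on the lid. It starts between 0 and 0.002; a stiff fit, it slides straight down under about 4 N, stops hard at home, and stays where it is left.
- pale_box: The pale wooden puzzle box with a dark rosette, loose, 120 x 76 mm and 48 mm high to its flat lid, 0.3 to 0.65 kg. Origin: centre of its underside; x runs along its length (towards its red peg), z up. The lid does not open. Its red-headed peg stands at +36 mm along x, its white-headed peg at -36 mm, both on the centre line.
- pale_box_red_top (a point): Centre of the flat top of the red-headed peg of the pale box. The head is 24 mm across and 7 mm thick; the top is 64 mm above the box's underside when the peg is fully up, 55 mm when it is home.
- pale_box_red_peg (a joint): How far that red-headed peg of the pale box is pressed down, in m: 0 = fully up, 0.009 = home, the head resting on the lid. It starts between 0 and 0.002; a stiff fit, it slides straight down under about 4 N, stops hard at home, and stays where it is left.
- pale_box_white_top (a point): Centre of the flat top of the white-headed peg of the pale box. The head is 24 mm across and 7 mm thick; the top is 64 mm above the box's underside when the peg is fully up, 55 mm when it is home.
- pale_box_white_peg (a joint): How far that white-headed peg of the pale box is pressed down, in m: 0 = fully up, 0.009 = home, the head resting on the lid. It starts between 0 and 0.002; a stiff fit, it slides straight down under about 4 N, stops hard at home, and stays where it is left.
- green_box: The green-painted puzzle box with a pale rosette, loose, 120 x 76 mm and 48 mm high to its flat lid, 0.3 to 0.65 kg. Origin: centre of its underside; x runs along its length (towards its red peg), z up. The lid does not open. Its red-headed peg stands at +36 mm along x, its white-headed peg at -36 mm, both on the centre line.
- green_box_red_top (a point): Centre of the flat top of the red-headed peg of the green box. The head is 24 mm across and 7 mm thick; the top is 64 mm above the box's underside when the peg is fully up, 55 mm when it is home.
- green_box_red_peg (a joint): How far that red-headed peg of the green box is pressed down, in m: 0 = fully up, 0.009 = home, the head resting on the lid. It starts between 0 and 0.002; a stiff fit, it slides straight down under about 4 N, stops hard at home, and stays where it is left.
- green_box_white_top (a point): Centre of the flat top of the white-headed peg of the green box. The head is 24 mm across and 7 mm thick; the top is 64 mm above the box's underside when the peg is fully up, 55 mm when it is home.
- green_box_white_peg (a joint): How far that white-headed peg of the green box is pressed down, in m: 0 = fully up, 0.009 = home, the head resting on the lid. It starts between 0 and 0.002; a stiff fit, it slides straight down under about 4 N, stops hard at home, and stays where it is left.
- mallet: Carver's mallet lying down: dark round head 70 mm across and 80 mm long, pale handle, 230 mm long over all. Origin under the handle's head end on the table; x from handle to head. A bystander.
- gouge1: Carving gouge lying down, brown handle 22 mm thick, steel blade, 208 mm long. Origin under it near its brass ferrule; x towards the blade. A bystander.
- gouge2: Carving gouge like the other, with a pale handle. Origin and axes likewise. A bystander.
- glue_jar: Closed round jar, yellow cap, 54 mm across, 60 mm high. Origin: centre of its underside. A bystander.
- turtle: Small carved turtle, 90 mm long, 60 to 78 mm wide, 33 mm high. Origin: centre of its underside; head towards -x. A bystander.
- pink_lid: Round pink plastic lid, 110 mm across, 36 mm high with its knob. Origin: centre of its underside. A bystander.
There are look-alikes about, which are no part of the job. Leave any purple look-alike of the dark_box alone.

How it is judged:
On the way, in this order (a step that is already met when the one before it is completed fails the run):
1. the dark box's red-headed peg is pressed home while its white-headed peg is still up (value of joint dark_box_red_peg above 0.007 m and value of joint dark_box_white_peg below 0.004 m), for 0.1 s.
2. the dark box's white-headed peg is pressed home too (value of joint each of dark_box_red_peg, dark_box_white_peg above 0.007 m), for 0.1 s.
At the end, for the whole second after the job is handed in: Both pegs of the dark box are home (within 2 mm of the bottom of their 9 mm travel); the dark box stands upright, at rest, within 20 mm of where it was; the four pegs of the other boxes are still up (pressed less than 4 mm) and the other boxes and bystanders are within 15 mm of where they were (all of step 2 and value of joint each of pale_box_red_peg, pale_box_white_peg, green_box_red_peg, green_box_white_peg below 0.004 m and distance of dark_box from where it was at the start of the episode below 0.02 m and angle between dark_box's own z axis and vertical below 0.08 rad and linear speed of dark_box below 0.02 m/s and distance of each of pale_box, green_box, mallet, gouge1, gouge2, glue_jar, turtle, pink_lid from where it was at the start of the episode below 0.015 m); the robot touches nothing.
It fails at once if the dark box is pressed harder than 40 N (contact force between any of the fingers, the arm and dark_box above 40 N).
It fails at once if the dark box is lifted more than 10 mm, tipped more than 0.2 rad or shifted more than 20 mm (height (world z) of dark_box above 0.01 m or angle between dark_box's own z axis and vertical above 0.2 rad or distance of dark_box from where it was at the start of the episode above 0.02 m).
It fails at once if the robot touches the pale or the green box (more than 0.5 N) (contact force between any of the fingers, the arm and pale_box above 0.5 N or contact force between any of the fingers, the arm and green_box above 0.5 N).
It fails at once if the robot touches a bystander (more than 0.5 N) (contact force between any of the fingers, the arm and mallet above 0.5 N or contact force between any of the fingers, the arm and gouge1 above 0.5 N or contact force between any of the fingers, the arm and gouge2 above 0.5 N or contact force between any of the fingers, the arm and glue_jar above 0.5 N or contact force between any of the fingers, the arm and turtle above 0.5 N or contact force between any of the fingers, the arm and pink_lid above 0.5 N).
It also fails if it takes over 38 s, if anything falls off the work surface, if the arm or the gripper's body presses on something with over 40 N, if the wrist force passes 120 N, or if a joint passes its speed limit or range.

ROBOT

A 6-joint arm with a two-finger parallel gripper is mounted at the origin on the work surface. World frame = base frame: x ahead of the robot, y to its left, z up, the work surface at z = 0. Lengths are in m, angles in rad, forces in N, time in s.
With the tool pointing down it reaches from about 0.25 to 0.8 m from the base axis. Payload 8.5 kg.
Tool frame: the origin (TCP) lies between the finger pads; the fingertips stand 8 mm ahead of it and the grasp point (between the pads) lies 11 mm behind it; z points along the fingers, y is the line along which they close (so a half turn about z gives the same grasp; the last joint's range is limited). The gripper opens to 85 mm and grips with 20 to 120 N. Pads are 22 mm wide; open, the fingers measure 114 mm over their backs; the gripper's body (76 mm by 85 mm) begins 54 mm behind the grasp point. The pads swing forward as they close: fully open they stand 13 mm farther back than shut.
Start: joints at [-1.269, 0.238, -0.013, 1.319, 0, 1.571], TCP at [0.156, -0.501, 0.239] pointing down, gripper open.
Joint ranges: [-2.66, 2.66], [-1.03, 1.9], [-1.14, 1.46], [-1.82, 2.27], [-1.45, 1.34], [-3.14, 3.14]. Speed limits (rad/s): [2.22, 2.22, 2.79, 3.14, 3.14, 3.14].

INTERFACE

Orientations are given as a 3x3 rotation matrix whose columns are the frame's x, y, z axes.
In Python, from cell import manip gives the robot as it stands.
- The arm moves only by the shell command python3 -m jog 'ROWS' [FORCE]. ROWS is JSON, a list of rows, each an object with "slide": the shift along the tool's x, y, z each as a share of 0.15 m, from -1 to 1, a list of three; "delta_rot": the turn, a rotation vector about the tool's x, y, z each as a share of 120 degrees, from -1 to 1, a list of three; "claw": the closure, from 0 (fully open) to 1 (shut). In form: [{"slide": [tx, ty, tz], "delta_rot": [rx, ry, rz], "claw": claw}, ...]. A call has 1 to 20 rows; each row is the pose to reach, as a shift and turn from the pose commanded when the call began, along the tool's axes at that moment; what a row does not reach only later rows make up. A row lasts 1/8 s, in which the tool goes at most 62.5 mm and 10.7 degrees, less where a joint would pass 70% of its speed; a pose out of reach is approached as far as the arm can. A call with a number of a shift or a turn outside -1 to 1 is refused whole. A call with a gripper value outside its range is refused whole. The fingers move at their own pace and stop on an object; FORCE is the grip in N (left out, the last holds). Time passes only in rows, so rows that repeat a pose let the fingers close. It gives the time, the measured TCP pose, the force, the opening and the grip force at its end, in the units of the state.
- manip.sense(): the state, without advancing time (a new reading comes with each control period).
- manip.camera(name): name is "side" or "top" or "wrist"; returns the picture (400x640x3 uint8, red, green, blue); there is no depth.
- manip.camera_info(name): a dict with "mtx" (3x3 intrinsics, pixels), "world_from_camera" (4x4, takes a point from camera to world coordinates); the wrist camera has in their place "hand_eye" (4x4, takes a point from camera to tool coordinates, whose origin is the TCP and whose axes are the flange's). Camera axes: x right, y down, z forward; pixel columns grow to the right and rows downward; lengths in m; the calibration is good to about 2 mm. A picture is of the moment at which its call begins: read the wrist's pose just before it. camera_info takes no time and is no camera call.
- manip.close_job(): hands the job in; it is judged then, once.
The state is a dict: "t": time; "qpos": joint angles; "joint_vel": joint speeds; "joint_torque": joint torques, N m; "eef_pos": TCP position; "orientation": TCP orientation; "contact_force": force on the tool from outside, world axes, zero at the start; "torque": the same for the moment, N m; "width": finger opening in m; "grasp_force": force on a finger pad.
Only numpy, scipy, OpenCV 4.12 (cv2) and the standard library are available. Lean on these libraries where they do the work, as an engineer would, in place of code of your own. Each camera call takes 0.05 s, during which the arm holds its last target. There are 200 camera calls.

## Working session

There is one attempt and no reset: what is moved stays moved. The work goes in short steps, Python scripts to look and compute and a shell command to move; the robot and the scene stay as the last step left them, time stands still between calls to the robot, and variables do not carry over. Pictures are saved under pics/ and viewed, at most 10 in all, crops included, and the job is handed in when it is done.

```bash
mkdir -p pics; python3 - <<'E'
from cell import manip
import cv2
s=manip.sense();print(s)
for n in("top","side"):
    cv2.imwrite(f"pics/{n}0.png",manip.camera(n)[:,:,::-1]);i=manip.camera_info(n);print(i)
print(manip.camera_info("wrist"))
E
```

```text
{'t': 0.0, 'qpos': array([-1.26897850e+00,  2.38778180e-01, -1.42211820e-02,  1.31920985e+00,
        3.27719193e-05,  1.57079576e+00]), 'joint_vel': array([-9.65952578e-05,  6.29543065e-04, -2.93067089e-03,  1.39583960e-03,
        5.68536188e-05, -2.33276337e-04]), 'joint_torque': array([-5.34282426e-04, -5.38781440e+01,  3.46445203e+01,  1.79752882e-02,
       -2.33556960e-05, -4.74309232e-06]), 'eef_pos': array([ 0.15595244, -0.5008917 ,  0.23869186]), 'orientation': array([[ 9.54797553e-01,  2.97256594e-01, -3.88697730e-04],
       [ 2.97256846e-01, -9.54796586e-01,  1.35875859e-03],
       [ 3.27726841e-05, -1.41288244e-03, -9.99999001e-01]]), 'contact_force': array([-0.13027204, -0.59899884,  0.21643581]), 'torque': array([0.03691409, 0.00323605, 0.00221797]), 'grasp_force': 0.0, 'width': 0.08525510686940152}
{'mtx': array([[431.46566658,   0.        , 315.40402658],
       [  0.        , 431.46566658, 194.61338363],
       [  0.        ,   0.        ,   1.        ]]), 'world_from_camera': array([[ 0.01450073, -0.99782476,  0.06430768,  0.49059761],
       [-0.99987316, -0.014
[... 500 characters left out ...]
59884e+00],
       [ 2.62672588e-04, -8.39229588e-01, -5.43777187e-01,
         9.57689200e-01],
       [ 0.00000000e+00,  0.00000000e+00,  0.00000000e+00,
         1.00000000e+00]])}
{'mtx': array([[345.32305311,   0.        , 319.31934666],
       [  0.        , 345.32305311, 203.41444524],
       [  0.        ,   0.        ,   1.        ]]), 'hand_eye': array([[ 5.20637727e-04, -9.57146426e-01, -2.89603951e-01,
         7.32403902e-02],
       [ 9.99999701e-01,  3.32529121e-04,  6.98742232e-04,
        -1.37943920e-04],
       [-5.72496883e-04, -2.89604228e-01,  9.57146313e-01,
        -1.35012794e-01],
       [ 0.00000000e+00,  0.00000000e+00,  0.00000000e+00,
         1.00000000e+00]])}
```

View pics/top0.png

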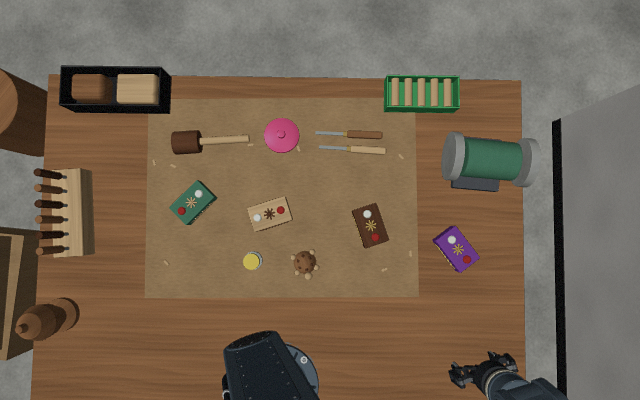

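View pics/side0.png

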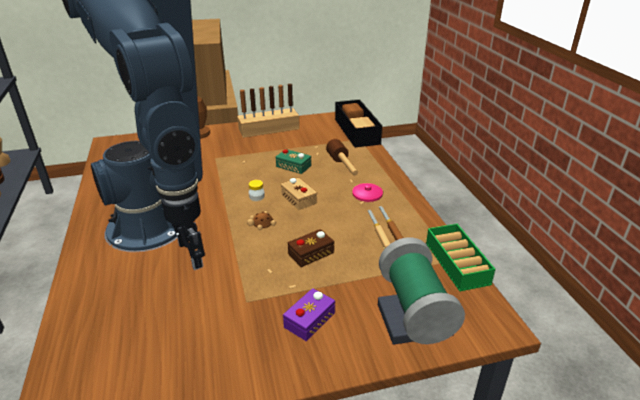

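Top view: the dark box is at about (371,226), its red peg at (375,238) and white peg at (367,214). The purple look-alike is at (456,249). Side view: the dark box is at about (311,246), with its red peg at left (300,241) and white peg at right (319,234).

```bash
cat > h.py <<'E'
import numpy as np,cv2
def blobs(im,roi,kind):
    x0,y0,x1,y1=roi; c=im[y0:y1,x0:x1].astype(int); h=cv2.cvtColor(im[y0:y1,x0:x1],cv2.COLOR_RGB2HSV).astype(int)
    if kind=='red': m=((h[...,0]<6)|(h[...,0]>172))&(h[...,1]>170)&(h[...,2]>110)
    else: m=(h[...,1]<50)&(h[...,2]>150)
    n,l,s,ce=cv2.connectedComponentsWithStats(m.astype(np.uint8))
    return [(s[i,4],ce[i]+[x0,y0]) for i in range(1,n) if s[i,4]>8]
def ray(K,T,uv):
    d=T[:3,:3]@np.linalg.solve(K,[uv[0],uv[1],1]); return T[:3,3],d
def onz(K,T,uv,z):
    o,d=ray(K,T,uv); return o+d*(z-o[2])/d[2]
E
python3 - <<'E'
from h import *
from cell import manip
R={'top':(350,200,392,250),'side':(285,228,338,268)}
rays={}
for n in R:
    im=cv2.imread(f"pics/{n}0.png")[:,:,::-1].copy();i=manip.camera_info(n)
    for k in('red','white'):
        b=blobs(im,R[n],k)
        for a,c in b: print(n,k,a,c.round(1),onz(i['mtx'],i['world_from_camera'],c,.063).round(4))
        c=max(b,key=lambda t:t[0])[1]; rays[n,k]=ray(i['mtx'],i['world_from_camera'],c)
for k in('red','white'):
    A=[];B=[]
    for n in R:
        o,d=rays[n,k];d=d/np.linalg.norm(d);P=np.eye(3)-np.outer(d,d);A.append(P);B.append(P@o)
    print(k,np.linalg.solve(sum(A),sum(B)).round(4))
E
```

```text
top red 43 [374.8 236.7] [ 0.4512 -0.2825  0.063 ]
top white 45 [366.8 213.6] [ 0.5189 -0.2586  0.063 ]
side red 40 [299.8 241.6] [ 0.4479 -0.285   0.063 ]
side white 38 [320.4 233.8] [ 0.5153 -0.2638  0.063 ]
red [ 0.4498 -0.2825  0.0608]
white [ 0.5178 -0.2588  0.0589]
```

```bash
python3 -m jog '[{"slide":[0.35,-0.12,0],"delta_rot":[0,0,0],"claw":1},{"slide":[0.7,-0.24,0],"delta_rot":[0,0,0],"claw":1},{"slide":[1,-0.35,0],"delta_rot":[0,0,0],"claw":1},{"slide":[1,-0.35,0],"delta_rot":[0,0,0],"claw":1}]'
python3 -m jog '[{"slide":[0.35,-0.12,0],"delta_rot":[0,0,0],"claw":1},{"slide":[0.7,-0.24,0],"delta_rot":[0,0,0],"claw":1},{"slide":[1,-0.35,0.2],"delta_rot":[0,0,0],"claw":1},{"slide":[1,-0.35,0.2],"delta_rot":[0,0,0],"claw":1},{"slide":[1,-0.35,0.2],"delta_rot":[0,0,0],"claw":1},{"slide":[1,-0.35,0.2],"delta_rot":[0,0,0],"claw":1}]'
python3 - <<'E'
from h import *
from cell import manip
s=manip.sense();im=manip.camera("wrist");i=manip.camera_info("wrist")
cv2.imwrite("pics/w1.png",im[:,:,::-1])
T=np.eye(4);T[:3,:3]=s['orientation'];T[:3,3]=s['eef_pos'];W=T@i['hand_eye']
print(s['t'],s['eef_pos'],s['orientation'],s['contact_force'],s['width'])
for k in('red','white'):
    for a,c in blobs(im,(0,0,640,400),k):
        if a>100: print(k,a,c.round(1),onz(i['mtx'],W,c,.063).round(4))
E
```

```text
t: 0.6
eef_pos: [0.2856, -0.4046, 0.2391]
orientation: [[0.954, 0.301, -0.0], [0.301, -0.954, 0.001], [0.0, -0.001, -1.0]]
contact_force: [-0.5, -0.4, 0.1]
width: 0.0123
grasp_force: 0.0
t: 1.35
eef_pos: [0.4106, -0.313, 0.2099]
orientation: [[0.955, 0.296, 0.001], [0.296, -0.955, -0.001], [0.0, 0.001, -1.0]]
contact_force: [-0.4, -0.8, -0.1]
width: -0.0001
grasp_force: 0.0
1.35 [ 0.41056797 -0.31299583  0.20992706] [[ 9.55330944e-01  2.95537691e-01  5.10666876e-04]
 [ 2.95538002e-01 -9.55330719e-01 -7.12132641e-04]
 [ 2.77393718e-04  8.31243816e-04 -9.99999616e-01]] [-0.37542556 -0.79770212 -0.14761195] -9.186678808768633e-05
red 603 [298.8 133.6] [ 0.4502 -0.2836  0.063 ]
red 446 [560.6 285.4] [ 0.3895 -0.5521  0.063 ]
white 779 [294.1  36.5] [ 0.5175 -0.2604  0.063 ]
white 577 [547.2 216. ] [ 0.4465 -0.508   0.063 ]
white 141 [ 46.5 383.1] [ 0.1364 -0.1094  0.063 ]
```

View pics/w1.png

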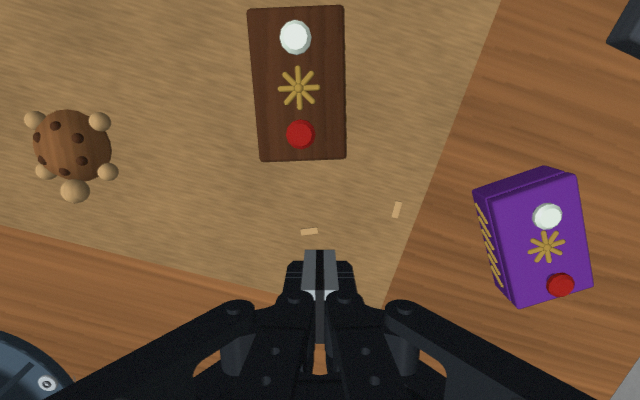

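The wrist view shows the dark brown box with its red head at (299,134) and white head at (294,37). Both agree with the fixed cameras to about 1 mm. Next I move over the red head.

```bash
python3 -m jog '[{"slide":[0.31,-0.11,0.15],"delta_rot":[0,0,0],"claw":1},{"slide":[0.31,-0.11,0.4],"delta_rot":[0,0,0],"claw":1},{"slide":[0.31,-0.11,0.7],"delta_rot":[0,0,0],"claw":1},{"slide":[0.31,-0.11,0.76],"delta_rot":[0,0,0],"claw":1},{"slide":[0.31,-0.11,0.76],"delta_rot":[0,0,0],"claw":1},{"slide":[0.31,-0.11,0.76],"delta_rot":[0,0,0],"claw":1}]'
python3 - <<'E'
from h import *
from cell import manip
s=manip.sense();im=manip.camera("wrist");i=manip.camera_info("wrist")
cv2.imwrite("pics/w2.png",im[:,:,::-1])
T=np.eye(4);T[:3,:3]=s['orientation'];T[:3,3]=s['eef_pos'];W=T@i['hand_eye']
print(s['t'],s['eef_pos'],s['contact_force'])
for k in('red','white'):
    for a,c in blobs(im,(0,0,640,400),k):
        if a>300: print(k,a,c.round(1),onz(i['mtx'],W,c,.063).round(4))
E
```

```text
t: 2.15
eef_pos: [0.4516, -0.2832, 0.0971]
orientation: [[0.955, 0.297, 0.002], [0.297, -0.955, -0.001], [0.002, 0.002, -1.0]]
contact_force: [0.1, -0.6, -0.6]
width: 0.0002
grasp_force: 0.0
2.15 [ 0.45157885 -0.28317414  0.09711188] [ 0.12163457 -0.62127555 -0.58121063]
red 860 [319.2 239. ] [ 0.454  -0.2824  0.063 ]
white 1886 [314.9 105.5] [ 0.5181 -0.2603  0.063 ]
```

View pics/w2.png

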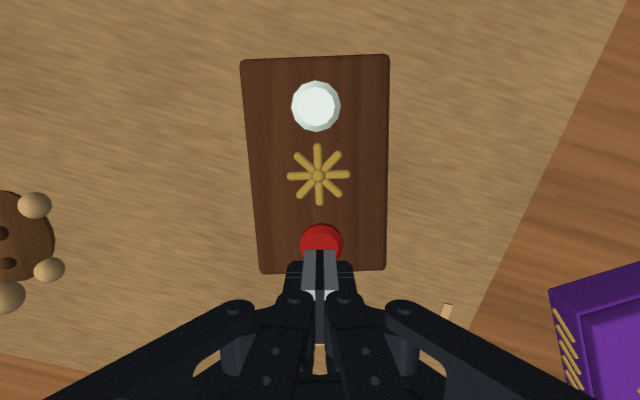

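The red head sits directly ahead of the shut fingertips at (320,240), so I'm centred over it. I'll go down slowly.

```bash
python3 -m jog '[{"slide":[0,0,0.06],"delta_rot":[0,0,0],"claw":1},{"slide":[0,0,0.12],"delta_rot":[0,0,0],"claw":1},{"slide":[0,0,0.12],"delta_rot":[0,0,0],"claw":1},{"slide":[0,0,0.12],"delta_rot":[0,0,0],"claw":1}]'
python3 -m jog '[{"slide":[0,0,0.02],"delta_rot":[0,0,0],"claw":1},{"slide":[0,0,0.04],"delta_rot":[0,0,0],"claw":1},{"slide":[0,0,0.04],"delta_rot":[0,0,0],"claw":1}]'
```

```text
t: 2.7
eef_pos: [0.4507, -0.2822, 0.0772]
orientation: [[0.955, 0.297, -0.0], [0.297, -0.955, 0.0], [-0.0, -0.0, -1.0]]
contact_force: [0.1, -0.2, 0.5]
width: 0.0001
grasp_force: 0.0
t: 3.08
eef_pos: [0.4507, -0.2822, 0.0711]
orientation: [[0.955, 0.297, -0.0], [0.297, -0.955, 0.0], [-0.0, -0.0, -1.0]]
contact_force: [-0.7, -0.4, 0.6]
width: -0.0003
grasp_force: 0.0
```

```bash
python3 -m jog '[{"slide":[0,0,0.01],"delta_rot":[0,0,0],"claw":1},{"slide":[0,0,0.02],"delta_rot":[0,0,0],"claw":1},{"slide":[0,0,0.02],"delta_rot":[0,0,0],"claw":1}]'
python3 -m jog '[{"slide":[0,0,0.01],"delta_rot":[0,0,0],"claw":1},{"slide":[0,0,0.02],"delta_rot":[0,0,0],"claw":1},{"slide":[0,0,0.02],"delta_rot":[0,0,0],"claw":1}]'
```

```text
t: 3.45
eef_pos: [0.4508, -0.2822, 0.0683]
orientation: [[0.955, 0.297, -0.0], [0.297, -0.955, 0.0], [0.0, -0.0, -1.0]]
contact_force: [-1.2, 1.1, 1.5]
width: -0.0001
grasp_force: 1.0
t: 3.82
eef_pos: [0.4508, -0.2822, 0.0651]
orientation: [[0.955, 0.297, -0.0], [0.297, -0.955, 0.0], [-0.0, -0.0, -1.0]]
contact_force: [-0.5, 0.9, 0.4]
width: 0.0001
grasp_force: 0.5
```

```bash
python3 -m jog '[{"slide":[0,0,0.007],"delta_rot":[0,0,0],"claw":1},{"slide":[0,0,0.007],"delta_rot":[0,0,0],"claw":1}]'
python3 -m jog '[{"slide":[0,0,0.007],"delta_rot":[0,0,0],"claw":1},{"slide":[0,0,0.007],"delta_rot":[0,0,0],"claw":1}]'
python3 - <<'E'
from cell import manip
import cv2,numpy as np
a=manip.camera("wrist")[150:350,200:440];b=manip.camera("side")[215:275,270:350]
o=np.hstack([cv2.resize(a,(480,400)),cv2.resize(b,(320,240))[:, :] if 0 else cv2.copyMakeBorder(cv2.resize(b,(320,240)),0,160,0,0,0)])
cv2.imwrite("pics/c3.png",o[:,:,::-1])
E
```

```text
t: 4.08
eef_pos: [0.4507, -0.2822, 0.0641]
orientation: [[0.955, 0.297, -0.0], [0.297, -0.955, 0.0], [-0.0, -0.0, -1.0]]
contact_force: [-0.2, -0.3, 1.2]
width: -0.0001
grasp_force: 0.9
t: 4.32
eef_pos: [0.4508, -0.2822, 0.0631]
orientation: [[0.955, 0.297, -0.0], [0.297, -0.955, 0.0], [-0.0, -0.0, -1.0]]
contact_force: [-1.0, 0.6, 2.3]
width: -0.0001
grasp_force: 1.1
```

View pics/c3.png

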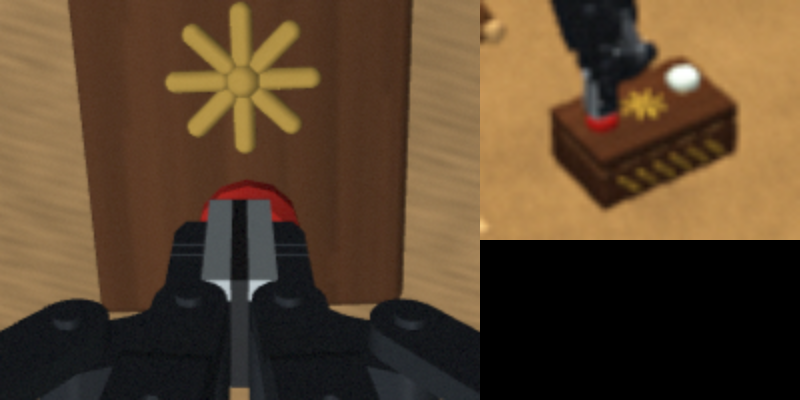

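The fingers are on the red head, and in the side inset it already looks low on the lid. I'll press in small steps until the force climbs.

```bash
for k in 1; do python3 -m jog '[{"slide":[0,0,0.005],"delta_rot":[0,0,0],"claw":1},{"slide":[0,0,0.005],"delta_rot":[0,0,0],"claw":1}]' | grep -E "eef|contact"; python3 -m jog '[{"slide":[0,0,0.003],"delta_rot":[0,0,0],"claw":1},{"slide":[0,0,0.003],"delta_rot":[0,0,0],"claw":1}]' | grep -E "eef|contact"; done
```

```text
eef_pos: [0.4508, -0.2822, 0.063]
contact_force: [-1.7, 1.1, 8.9]
eef_pos: [0.4508, -0.2823, 0.063]
contact_force: [-3.3, 2.6, 14.1]
```

The force rose sharply with z stuck at 0.063, so red is home, and its height matches. Now up and over to white.

```bash
python3 -m jog '[{"slide":[0,0,-0.1],"delta_rot":[0,0,0],"claw":1},{"slide":[0,0,-0.25],"delta_rot":[0,0,0],"claw":1},{"slide":[0,0,-0.25],"delta_rot":[0,0,0],"claw":1},{"slide":[0.25,0,-0.25],"delta_rot":[0,0,0],"claw":1},{"slide":[0.47,-0.01,-0.25],"delta_rot":[0,0,0],"claw":1},{"slide":[0.47,-0.01,-0.25],"delta_rot":[0,0,0],"claw":1},{"slide":[0.47,-0.01,-0.25],"delta_rot":[0,0,0],"claw":1},{"slide":[0.47,-0.01,-0.16],"delta_rot":[0,0,0],"claw":1},{"slide":[0.47,-0.01,-0.08],"delta_rot":[0,0,0],"claw":1},{"slide":[0.47,-0.01,-0.08],"delta_rot":[0,0,0],"claw":1},{"slide":[0.47,-0.01,-0.08],"delta_rot":[0,0,0],"claw":1}]'
python3 - <<'E'
from cell import manip
import cv2,numpy as np
a=manip.camera("wrist")[150:350,200:440];b=manip.camera("side")[215:275,270:350]
o=np.hstack([cv2.resize(a,(480,400)),cv2.copyMakeBorder(cv2.resize(b,(320,240)),0,160,0,0,0)])
cv2.imwrite("pics/c4.png",o[:,:,::-1])
E
```

```text
t: 6.3
eef_pos: [0.5175, -0.26, 0.0739]
orientation: [[0.955, 0.297, -0.0], [0.297, -0.955, 0.0], [-0.0, -0.0, -1.0]]
contact_force: [-0.1, -0.3, 0.1]
width: 0.0001
grasp_force: 0.0
```

View pics/c4.png

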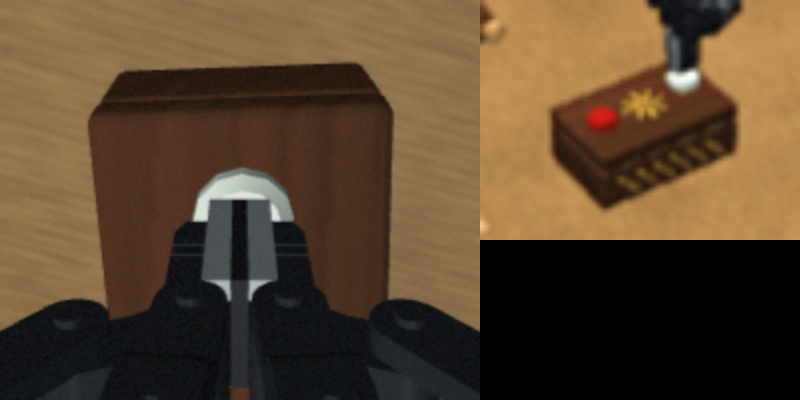

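The red head now rests on the lid (inset (602,118)), and the fingertips are centred over the white head. I'll press from TCP z 0.0739 to 0.063.

```bash
python3 -m jog '[{"slide":[0,0,0.012],"delta_rot":[0,0,0],"claw":1},{"slide":[0,0,0.024],"delta_rot":[0,0,0],"claw":1},{"slide":[0,0,0.036],"delta_rot":[0,0,0],"claw":1},{"slide":[0,0,0.048],"delta_rot":[0,0,0],"claw":1},{"slide":[0,0,0.06],"delta_rot":[0,0,0],"claw":1},{"slide":[0,0,0.068],"delta_rot":[0,0,0],"claw":1},{"slide":[0,0,0.072],"delta_rot":[0,0,0],"claw":1},{"slide":[0,0,0.072],"delta_rot":[0,0,0],"claw":1}]' | grep -E "eef|contact"
python3 -m jog '[{"slide":[0,0,0.005],"delta_rot":[0,0,0],"claw":1},{"slide":[0,0,0.005],"delta_rot":[0,0,0],"claw":1}]' | grep -E "eef|contact"
```

```text
eef_pos: [0.5177, -0.2599, 0.0631]
contact_force: [1.0, 0.4, 1.8]
eef_pos: [0.5177, -0.2599, 0.063]
contact_force: [-2.1, 0.7, 8.3]
```

```bash
python3 -m jog '[{"slide":[0,0,0.003],"delta_rot":[0,0,0],"claw":1},{"slide":[0,0,0.003],"delta_rot":[0,0,0],"claw":1}]' | grep -E "eef|contact"
python3 -m jog '[{"slide":[0,0,-0.1],"delta_rot":[0,0,0],"claw":1},{"slide":[0,0,-0.4],"delta_rot":[0,0,0],"claw":1},{"slide":[0,0,-0.8],"delta_rot":[0,0,0],"claw":1},{"slide":[-0.3,0,-0.9],"delta_rot":[0,0,0],"claw":1},{"slide":[-0.7,0.2,-0.9],"delta_rot":[0,0,0],"claw":1},{"slide":[-0.7,0.2,-0.9],"delta_rot":[0,0,0],"claw":1},{"slide":[-0.7,0.2,-0.9],"delta_rot":[0,0,0],"claw":1},{"slide":[-0.7,0.2,-0.9],"delta_rot":[0,0,0],"claw":1}]'
python3 - <<'E'
from cell import manip
from h import *
b=manip.camera("side");cv2.imwrite("pics/c5.png",cv2.resize(b[200:290,250:370],(720,540))[:,:,::-1])
s=manip.sense();im=manip.camera("wrist");i=manip.camera_info("wrist")
T=np.eye(4);T[:3,:3]=s['orientation'];T[:3,3]=s['eef_pos'];W=T@i['hand_eye']
for k in('red','white'):
    for a,c in blobs(im,(0,0,640,400),k):
        if a>300: print(k,a,c.round(1),onz(i['mtx'],W,c,.055).round(4))
E
```

```text
eef_pos: [0.5178, -0.2599, 0.063]
contact_force: [-2.5, 2.4, 13.4]
t: 8.9
eef_pos: [0.427, -0.3191, 0.1969]
orientation: [[0.955, 0.298, -0.0], [0.298, -0.955, 0.0], [0.0, -0.0, -1.0]]
contact_force: [0.1, 0.1, 0.7]
width: -0.0001
grasp_force: 0.0
red 593 [286.  151.5] [ 0.4505 -0.2836  0.055 ]
red 459 [555.4 307.4] [ 0.3865 -0.5596  0.055 ]
white 777 [280.6  55.5] [ 0.5178 -0.2604  0.055 ]
white 601 [541.3 237.5] [ 0.445  -0.5141  0.055 ]
```

View pics/c5.png

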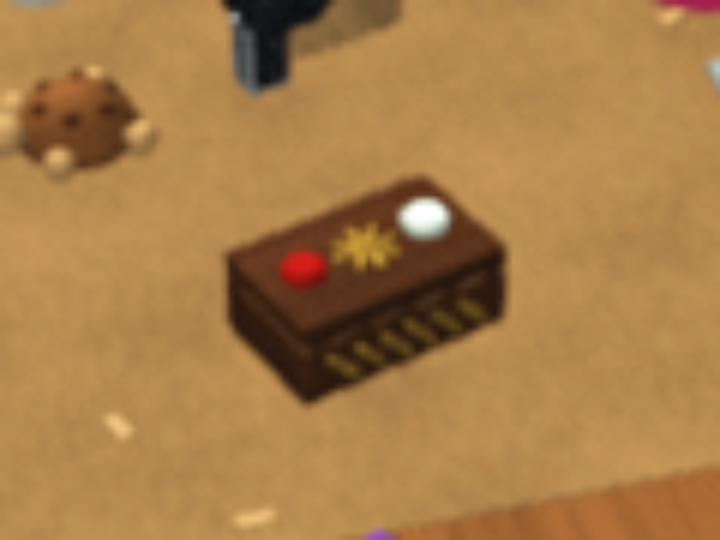

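Both heads rest on the lid, red at (303,268) and white at (424,218). The box has not moved and the arm is clear, so I'm handing in.

```bash
python3 -c "from cell import manip; print(manip.close_job())"
```

```text
the job is handed in; nothing more can be done
None
```

I pressed the dark box's red peg home, then its white peg (readings stayed under 15 N), left the box in place, drew the arm clear and handed the job in at about 9 s; the hand-in returned no verdict.

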